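# Load the cuvette tray and hold the photometer lid at 45 degrees

### The job

Slide the loaded cuvette tray along the loading plate into the side opening of the photometer until it is fully home against the stop, keeping the cuvettes upright in their pockets. Then lift the photometer's lid with the gripper's fingers and hold it still, opened at 45 degrees so that the cuvettes can be inspected; the lid falls shut by itself, so finish while still holding it there. Leave the bottle, the beaker and the tip box alone.

Things in the scene. Friction and masses are not known exactly. Their poses are not given: they have to be found in the camera images.
- instrument: White bench photometer, fixed. Origin: on the bench under the centre of its sample bay; x from its front (robot side) to its back, y towards the optics block, z up. Bay: box 150 mm in x, 160 mm in y, both centred, walls 84 mm high, lid top at 97 mm. Optics block: y 80 to 320 mm, 135 mm high, front face at x = -75 mm like the bay's. Rear deck: x 75 to 220 mm, 84 mm high.
- bay_mouth (a point): Middle of the side opening, on the bay's -y wall (outer face), at x 0, y -80, z 4 mm of the instrument; its axes. Opening 72 mm wide, 70 mm high; rails inside leave 65 mm. Low guides (tops 18 mm above the bench) flare to about 100 mm width 30 mm before the wall. The aluminium plate (top at z = 4 mm) is the bay floor and, 150 mm wide, runs 210 mm out of the mouth towards -y: the loading plate.
- bay_stop (a point): Middle of the face of the steel stop inside the bay, at x 0, y 30.5, z 4 mm of the instrument; its axes. The tray's leading (+y) end rests against it when home.
- tray_mid (a point): Centre of the grey tray's block, half-way up: 60 mm in x, 110 mm in y, 24 mm high, three cuvette pockets in a row along y; about 0.3 kg loaded. Starts on the loading plate outside the mouth, roughly lined up; its +y end goes in first. Home: this point at x 0, y -24.5, z 16 mm of the instrument, axes parallel to it, the block's rear end flush with the wall's outer face.
- tray_grip (a point): Point in the tray's handle, an upright plate on a tang behind the block: 8 mm thick in the tray's x, 36 mm long in y, top 54 mm above the tray's underside. The point is in its mid-plane, 40 mm above the underside, 110 mm from the block's centre towards -y; tray's axes. Can be pinched from above across its thickness. With the tray home it stays outside, 54 mm from the wall.
- lid (a joint): Opening angle of the lid, rad: 0 shut, 0.785 is 45 degrees, stop at 1.31. Its weight and a light spring shut it from every angle; holding it takes about 2 to 3 N at the grip.
- lid_hinge (a point): Point on the lid's hinge line, which runs along the instrument's y at x = 70 mm, z = 86.5 mm in its frame (mid-width of the lid, a grey panel 145 x 156 x 10 mm, about 0.35 kg). Axes turn with the lid. The lid rises at its front edge (-x side).
- lid_grip (a point): Centre of the bare-metal barrel grip at the lid's front: cylinder 18 mm in diameter, 30 mm long along y, flat ends, on a 14 mm wide neck, 40 mm out from the lid's front edge. 185 mm from the hinge line in the lid's -x and 5 mm above it in the lid's z; 91.5 mm above the bench when shut. Can be pinched from above over its flat ends (30 mm); it may turn between the fingers as the lid rises.
- tray: The tray as a whole; origin at the centre of its block's underside, axes as tray_mid.
- cuvette0: Clear square cuvette with a white cap, 12.5 x 12.5 x 45 mm, 12 g, standing loose in the tray's pocket at y = -33 mm of the tray, pocket 18 mm deep, sticking out 27 mm. Origin: centre of its underside.
- cuvette1: Clear square cuvette with a white cap, 12.5 x 12.5 x 45 mm, 12 g, standing loose in the tray's pocket at y = 0 mm of the tray, pocket 18 mm deep, sticking out 27 mm. Origin: centre of its underside.
- cuvette2: Clear square cuvette with a white cap, 12.5 x 12.5 x 45 mm, 12 g, standing loose in the tray's pocket at y = 33 mm of the tray, pocket 18 mm deep, sticking out 27 mm. Origin: centre of its underside.
- bottle: Bystander: amber bottle, 60 mm in diameter, 130 mm high, on the bench in front of the optics block. Origin: centre of its underside.
- beaker: Bystander: open glass beaker, 66 mm in diameter, 85 mm high, on the bench on the robot's side of the loading plate. Origin: centre of its underside.
- tip_box: Bystander: clear pipette-tip box, 84 x 124 x 53 mm, on the bench on the far side of the loading plate. Origin: centre of its underside.
There are look-alikes about, which are no part of the job. What is shaped like the tray but green or turquoise is not meant.

How it is judged:
On the way, in this order (a step that is already met when the one before it is completed fails the run):
1. the loaded tray is fully home in the bay (y of tray_mid in the frame of instrument between -0.0295 and -0.02 m and z of tray_mid in the frame of instrument below 0.021 m and angle between tray_mid's own z axis and vertical below 0.06 rad and x of tray_mid in the frame of instrument between -0.005 and 0.005 m and angle between each of cuvette0, cuvette1, cuvette2's own z axis and vertical below 0.2 rad and z of each of cuvette0, cuvette1, cuvette2 in the frame of tray_mid below 0.002 m), for 0.2 s.
2. the lid is held by the fingers at 45 degrees, tray still home (y of tray_mid in the frame of instrument between -0.0295 and -0.02 m and z of tray_mid in the frame of instrument below 0.021 m and angle between tray_mid's own z axis and vertical below 0.06 rad and x of tray_mid in the frame of instrument between -0.005 and 0.005 m and value of joint lid between 0.68 and 0.89 rad and contact force between the fingers and lid above 0.5 N), for 0.3 s.
At the end, for the whole second after the job is handed in: The tray is home (within 5 mm of the stop, flat on the bay floor), the three cuvettes stand in their pockets (tilt under 0.2 rad), and the lid is still (under 0.06 rad/s) at 45 degrees, give or take 6, carried by the fingers (over 0.5 N) with nothing else touching it (all of step 2 and angle between each of cuvette0, cuvette1, cuvette2's own z axis and vertical below 0.2 rad and z of each of cuvette0, cuvette1, cuvette2 in the frame of tray_mid below 0.002 m and velocity of joint lid between -0.06 and 0.06 rad/s and contact force between lid and tray below 0.1 N and contact force between lid and cuvette0 below 0.1 N and contact force between lid and cuvette1 below 0.1 N and contact force between lid and cuvette2 below 0.1 N and contact force between lid and bottle below 0.1 N and contact force between lid and beaker below 0.1 N and contact force between lid and tip_box below 0.1 N); the arm keeps its last pose, push and grip.
It fails at once if the bottle is knocked or shifted more than 25 mm or tipped (distance of bottle from where it was at the start of the episode above 0.025 m or angle between bottle's own z axis and vertical above 0.25 rad).
It fails at once if the beaker is knocked or shifted more than 25 mm or tipped (distance of beaker from where it was at the start of the episode above 0.025 m or angle between beaker's own z axis and vertical above 0.25 rad).
It fails at once if the pipette-tip box is knocked or shifted more than 25 mm or tipped (distance of tip_box from where it was at the start of the episode above 0.025 m or angle between tip_box's own z axis and vertical above 0.25 rad).
It fails at once if a cuvette tips over or leaves its pocket (angle between any of cuvette0, cuvette1, cuvette2's own z axis and vertical above 0.5 rad or z of any of cuvette0, cuvette1, cuvette2 in the frame of tray_mid above 0.012 m).
It also fails if it takes over 53 s, if anything falls off the work surface, if the arm or the gripper's body presses on something with over 40 N, if the wrist force passes 120 N, or if a joint passes its speed limit or range.

### The arm

A 6-joint arm with a two-finger parallel gripper is mounted at the origin on the work surface. World frame = base frame: x ahead of the robot, y to its left, z up, the work surface at z = 0. Lengths are in m, angles in rad, forces in N, time in s.
With the tool pointing down it reaches from about 0.375 to 0.9 m from the base axis. Payload 3.1 kg.
Tool frame: the origin (TCP) lies on the centre line of the jaws, within the pads' length; the fingertips stand 25 mm ahead of it and the grasp point (between the pads) lies 6 mm ahead of it (manip.tips_ahead is the distance from the TCP to the fingertips, in m); z points along the fingers, y is the direction in which the jaws open and shut (so a half turn about z gives the same grasp; the last joint's range is limited). The gripper opens to 85 mm and grips with 20 to 120 N. Pads are 22 mm wide; open, the fingers measure 114 mm over their backs; the gripper's body (76 mm by 85 mm) begins 54 mm behind the grasp point. The pads swing forward as they close: fully open they stand 13 mm farther back than shut.
Start: joints at [1.042, 0.527, 1.433, -0, 1.181, -0.178], TCP at [0.215, 0.587, 0.256] pointing down, gripper open.
Joint ranges: [-3.08, 3.08], [-0.75, 2.2], [0.22, 2.44], [-1.43, 4.57], [0, 2.65], [-2.85, 2.85]. Speed limits (rad/s): [2.79, 2.79, 3.14, 3.14, 3.14, 3.14].

### API

Orientations are given as a unit quaternion [x, y, z, w].
In Python, from station import manip gives the robot as it stands.
- The arm moves only by the tool play_rows, never from a script. Its argument "steps" is a list that holds one entry, the list of rows, each a list of 6 numbers: the shift along the tool's x, y, z in m, then the turn, a rotation vector about the tool's x, y, z in degrees. In form: [[[x, y, z, rx, ry, rz], ...]]. A call has 1 to 10 rows; each row shifts and turns the commanded pose from where the row before left it, along the tool's axes as they then stand; what a row does not reach is not made up. A row lasts 1/8 s, in which the tool goes at most 62.5 mm and 10.7 degrees, less where a joint would pass 70% of its speed; a pose out of reach is approached as far as the arm can. A call is refused whole if a number of a shift passes 0.0625 or a number of a turn 10.7, either way. A call with a gripper value outside its range is refused whole. "fingers" is the opening, from 0 (shut) to 1 (fully open), set as the call begins (left out, the last holds). The fingers move at their own pace and stop on an object; "squeeze" is the grip in N (left out, the last holds). Time passes only in rows, so rows that do not move let the fingers close. It gives the time, the measured TCP pose, the force and the opening at its end, in the units of the state.
- manip.sense(): the state, without advancing time (a new reading comes with each control period).
- manip.snapshot(name): name is "scene" or "top" or "wrist"; returns a dict with "img" (480x640x3 uint8, red, green, blue), "K" (3x3 intrinsics, pixels), "k1" (the pictures are not rectified: a ray, as slopes to the right and down, at radius r is drawn at 1 + k1 r^2 times it, then the intrinsics apply), "world_from_camera" (4x4, takes a point from camera to world coordinates). Camera axes: x right, y down, z forward; pixel columns grow to the right and rows downward; lengths in m; the calibration is good to about 2 mm. A picture is of the moment at which its call begins. There is no depth.
- manip.sign_off(): hands the job in, once; it reports no verdict.
Trained networks look in a picture, given as the dict that the camera call returned (one of the last four; its "shot" number tells which), for a name from the list of things; names that differ only in an ending like _2 or _b are one class to them, and where a whole thing is asked for, a point or a joint stands for the part that bears it (a point fixed in the world has none). Each returns a list of dicts, best first, with "score" (0 to 1); they miss things now and then, are a little off and sometimes report something else, mostly with a low value. They report only what shows in the picture. A call takes as long as a camera call. They do not tell look-alikes from the thing itself.
- manip.regions_of(label, picture): "pixels" (480x640 bool, what is visible of it) and "rect" ([left, top, right, bottom] in pixels, round what is visible of it).
- manip.pinpoint(label, picture): "point" ([column, row] in pixels: a listed point, or the origin of a listed thing).
The state is a dict: "t": time; "q": joint angles; "qd": joint speeds; "tau": joint torques, N m; "tcp_pos": TCP position; "tool_rot": TCP orientation; "force": force on the tool from outside, world axes, zero at the start; "ft_torque": the same for the moment, N m; "finger_gap": opening from 0.0 (shut) to 1.0 (fully open).
Only numpy, scipy, OpenCV 4.12 (cv2) and the standard library are available. Lean on these libraries where they do the work, as an engineer would, in place of code of your own. Each camera call takes 0.05 s, during which the arm holds its last target.

## Working session

There is one attempt and no reset: what is moved stays moved. The work goes in short steps, Python scripts to look and compute and a tool call to move; the robot and the scene stay as the last step left them, time stands still between calls to the robot, and variables do not carry over. Pictures are saved under pics/ and viewed, and the job is handed in when it is done.

Besides the shell and the picture viewer there is one more tool, called as name([rows], argument=value, ...), one row to a line, values as JSON. play_rows: Moves the arm, as the interface text tells. Its arguments: {"type":"object","properties":{"steps":{"type":"array"},"fingers":{"type":"number"},"squeeze":{"type":"number"}},"required":["steps"]}

```bash
mkdir -p pics; ls
cat > h.py <<'E'
import numpy as np, cv2
from station import manip
def save(p,n): cv2.imwrite('pics/'+n,cv2.cvtColor(p['img'],cv2.COLOR_RGB2BGR))
def ray(p,px):
    K=np.array(p['K']);k1=p['k1']
    d=np.array([(px[0]-K[0,2])/K[0,0],(px[1]-K[1,2])/K[1,1]])
    u=d.copy()
    for _ in range(30): u=d/(1+k1*(u@u))
    T=np.array(p['world_from_camera']); r=T[:3,:3]@np.array([u[0],u[1],1.]); return T[:3,3],r
def atz(p,px,z):
    o,r=ray(p,px); return o+r*(z-o[2])/r[2]
def proj(p,X):
    T=np.array(p['world_from_camera']);c=T[:3,:3].T@(np.array(X)-T[:3,3]);u=c[:2]/c[2];u=u*(1+p['k1']*(u@u));K=np.array(p['K']);return K[:2,:2]@u+K[:2,2]
E
python3 - <<'E'
from h import *
print(manip.sense())
for n in('scene','top','wrist'):
    p=manip.snapshot(n);save(p,n+'0.png');print(n,p['K'],p['k1'],p['world_from_camera'])
    for l in('instrument','bay_mouth','tray_mid','tray_grip','lid_grip','lid_hinge','bay_stop','bottle','beaker','tip_box','tray'):
        print(l,[(np.round(d['point']).tolist(),round(d['score'],2)) for d in manip.pinpoint(l,p)][:4])
E
```

```text
pics
{'t': 0.0, 'q': array([ 1.04150797e+00,  5.28468926e-01,  1.43389643e+00,  1.68885879e-05,
        1.18140368e+00, -1.78489167e-01]), 'qd': array([-0.00164009,  0.00064405,  0.00103862,  0.00129652, -0.00099927,
       -0.00065002]), 'tau': array([ 9.21272003e-04, -4.42349052e+01, -1.78030533e+01, -8.31738816e-05,
        8.38110514e-03, -3.12190252e-06]), 'tcp_pos': array([0.21440363, 0.58637163, 0.25533374]), 'tool_rot': array([ 1.74504678e-01,  9.84655743e-01, -1.01805232e-03, -3.84435499e-04]), 'force': array([ 1.23407841, -0.68779239, -0.6135836 ]), 'ft_torque': array([ 0.01051552,  0.02610019, -0.03269519]), 'finger_gap': 1.005616938055578}
scene [[473.83569218   0.         319.2884781 ]
 [  0.         473.83569218 231.30579425]
 [  0.           0.           1.        ]] -0.07085895279519597 [[ 0.5290848   0.46309678 -0.71106304  1.26865626]
 [ 0.84849978 -0.29941791  0.43634509 -0.52137903]
 [-0.01083501 -0.83420039 -0.55135498  0.66436678]
 [ 0.          0.          0.          1.        ]]
instrument [([398.0, 240.0], 0.83)]
bay_mouth [([371.0, 248.0], 0.96), ([352.0, 3
[... 1450 characters left out ...]
, 229.0], 0.97), ([408.0, 218.0], 0.95), ([417.0, 324.0], 0.87)]
wrist [[370.1315815    0.         316.53630137]
 [  0.         370.1315815  236.54956264]
 [  0.           0.           1.        ]] -0.07512256726407004 [[ 3.42760101e-01  8.92563377e-01  2.92995106e-01  1.39916272e-01]
 [ 9.39422779e-01 -3.25860673e-01 -1.06299878e-01  6.14777617e-01]
 [ 5.96204019e-04  3.11681633e-01 -9.50186405e-01  3.72443674e-01]
 [ 0.00000000e+00  0.00000000e+00  0.00000000e+00  1.00000000e+00]]
instrument []
bay_mouth []
tray_mid [([47.0, 336.0], 0.79)]
tray_grip [([58.0, 273.0], 0.86)]
lid_grip []
lid_hinge []
bay_stop []
bottle [([214.0, 417.0], 0.92)]
beaker []
tip_box []
tray [([53.0, 330.0], 0.94)]
```

View pics/scene0.png

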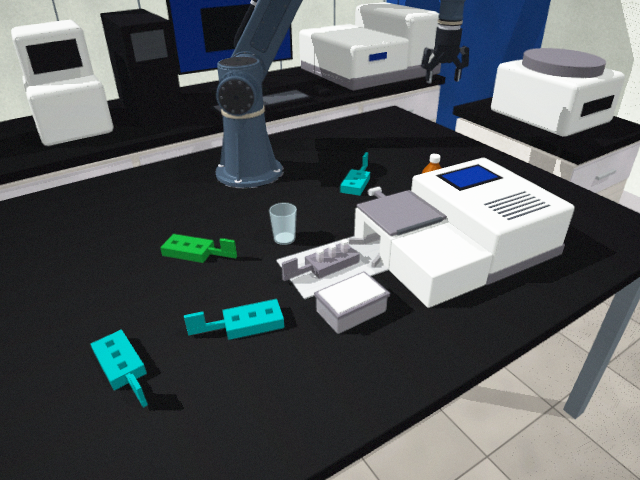

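View pics/top0.png

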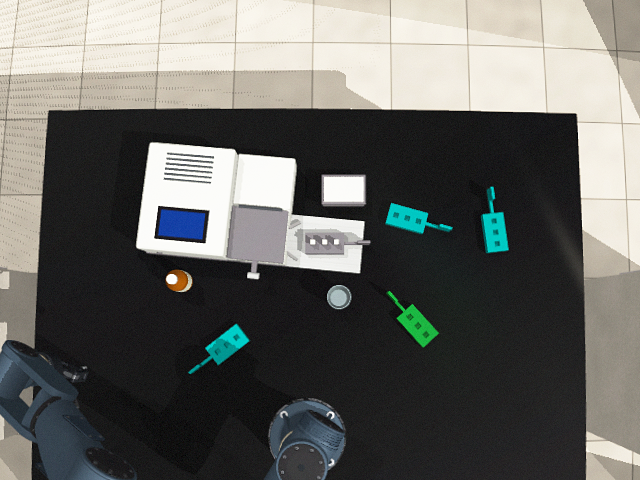

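The grey tray on the white plate is the one meant: block at top (324,241), handle at (363,243), grey with white-capped cuvettes. The turquoise look-alikes at (410,218), (495,230) and (227,345) and the green one at (417,325) don't fit. I'll confirm in an enlarged crop and measure.

Run:
```python
from h import *
p=manip.snapshot('top')
c=p['img'][190:290,220:380]; c=cv2.resize(c,None,fx=5,fy=5,interpolation=cv2.INTER_CUBIC)
cv2.imwrite('pics/c1.png',cv2.cvtColor(c,cv2.COLOR_RGB2BGR))
print('mid',atz(p,[324,241],.016),'grip',atz(p,[363,243],.044))
p=manip.snapshot('scene')
c=p['img'][170:310,260:460]; c=cv2.resize(c,None,fx=4,fy=4,interpolation=cv2.INTER_CUBIC)
cv2.imwrite('pics/c2.png',cv2.cvtColor(c,cv2.COLOR_RGB2BGR))
print('mid',atz(p,[331,257],.016),'lidgrip',atz(p,[373,193],.0915),'mouth',atz(p,[371,248],.004),'hinge',atz(p,[420,228],.0865))
```

```text
mid [ 0.552394   -0.04562903  0.016     ] grip [ 0.5442357  -0.15494387  0.044     ]
mid [ 0.53773785 -0.04224108  0.016     ] lidgrip [0.45551686 0.13633902 0.0915    ] mouth [0.54590139 0.06695032 0.004     ] hinge [0.63418761 0.13195312 0.0865    ]
```

View pics/c1.png

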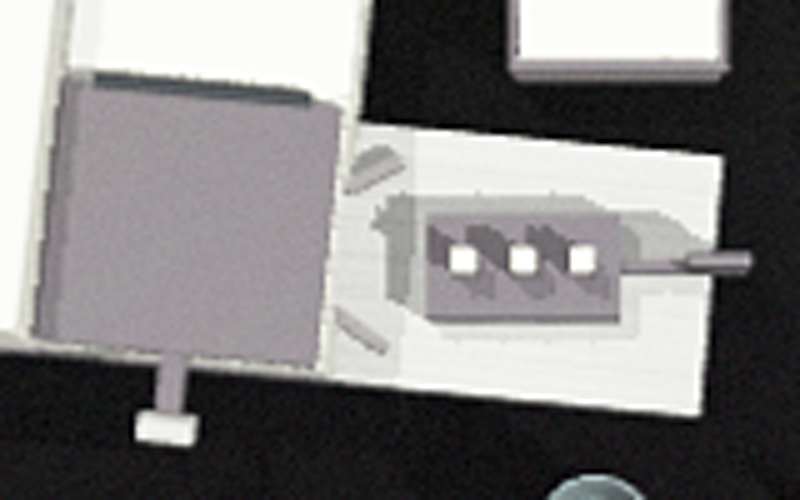

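View pics/c2.png

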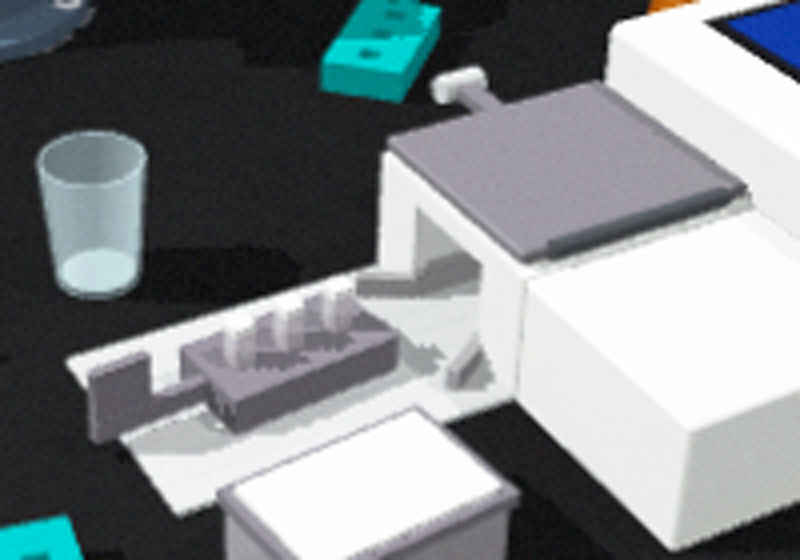

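Confirmed: the grey tray has three capped cuvettes and its handle points to -y. Next I fit the instrument and tray poses from corners in both views.

```bash
cat > fit.py <<'E'
from h import *
from scipy.optimize import least_squares
P=dict(top=manip.snapshot('top'),scene=manip.snapshot('scene'))
def fc(v,x,y): return (np.array([x/5+220,y/5+190])-.4) if v=='top' else np.array([x/4+260,y/4+170])-.375
def run(obs,x0):
    obs=[(v,fc(v,*px),np.array(m)) for v,px,m in obs]
    def W(s,m): c,n=np.cos(s[2]),np.sin(s[2]); return np.array([s[0]+c*m[0]-n*m[1],s[1]+n*m[0]+c*m[1],m[2]])
    f=lambda s:np.concatenate([proj(P[v],W(s,m))-px for v,px,m in obs])
    for vs in (('top',),('scene',),('top','scene')):
        o2=[o for o in obs if o[0] in vs]
        f=lambda s:np.concatenate([proj(P[v],W(s,m))-px for v,px,m in o2])
        r=least_squares(f,x0,loss='soft_l1'); print(vs,np.round(r.x,4),'yawdeg',np.round(np.degrees(r.x[2]),2)); print(np.round(f(r.x).reshape(-1,2),1).tolist())
    return r.x,W
I=[('top',(722,156),(.075,-.29,.004)),('top',(700,415),(-.075,-.29,.004)),
('top',(320,370),(-.075,-.078,.097)),('top',(343,103),(.07,-.078,.097)),('top',(32,340),(-.075,.078,.097)),('top',(166,413),(-.115,0,.1005)),
('scene',(68,360),(-.075,-.29,.004)),('scene',(180,515),(.075,-.29,.004)),('scene',(388,142),(-.075,-.078,.097)),('scene',(525,260),(.07,-.078,.097)),('scene',(602,83),(-.075,.078,.097)),('scene',(745,185),(.07,.078,.097))]
print('INST');i,W=run(I,[.53,.14,-.08])
T=[('top',(427,212),(.03,.055,.028)),('top',(620,212),(.03,-.055,.028)),('top',(620,318),(-.03,-.055,.028)),('top',(427,318),(-.03,.055,.028)),('top',(752,262),(0,-.128,.058)),
('top',(463,260),(0,.033,.055)),('top',(523,258),(0,0,.055)),('top',(581,258),(0,-.033,.055)),
('scene',(182,352),(-.03,-.055,.028)),('scene',(231,402),(.03,-.055,.028)),('scene',(398,335),(.03,.055,.028)),('scene',(90,372),(0,-.128,.058)),('scene',(148,352),(0,-.092,.058))]
print('TRAY');t,_=run(T,[.545,-.045,0])
inv=lambda s,q:np.array([np.cos(s[2])*(q[0]-s[0])+np.sin(s[2])*(q[1]-s[1]),-np.sin(s[2])*(q[0]-s[0])+np.cos(s[2])*(q[1]-s[1])])
print('tray in inst',inv(i,t),'dyaw',np.degrees(t[2]-i[2]))
print('handle',W(t,[0,-.11,.044]),'lidgrip',W(i,[-.115,0,.0915]))
E
python3 fit.py
```

```text
INST
('top',) [ 0.5636  0.1347 -0.0857] yawdeg -4.91
[[0.3, -0.1], [0.0, 0.0], [-0.5, -0.7], [0.3, -0.2], [-0.1, -0.1], [-0.1, 2.6]]
('scene',) [ 0.5667  0.1353 -0.0878] yawdeg -5.03
[[-0.3, 0.7], [-0.5, 0.3], [-0.1, -1.1], [0.1, -0.6], [-0.0, -1.0], [1.9, 0.4]]
('top', 'scene') [ 0.5652  0.1353 -0.0872] yawdeg -5.0
[[0.1, -0.5], [-0.2, -0.4], [-0.7, -1.3], [0.1, -0.7], [-0.3, -0.8], [-0.3, 2.0], [-0.6, 0.4], [-0.9, -0.0], [-0.5, -1.4], [-0.4, -0.9], [-0.5, -1.2], [1.4, 0.1]]
TRAY
('top',) [ 0.5464 -0.0463  0.0022] yawdeg 0.12
[[-0.2, -0.1], [0.1, 0.2], [0.1, 0.1], [-0.4, -0.1], [0.3, -0.4], [0.0, -0.2], [-0.1, 0.2], [0.2, 0.3]]
('scene',) [ 0.546  -0.0448  0.0089] yawdeg 0.51
[[-0.7, -1.3], [1.3, -0.1], [0.4, 0.2], [-0.4, 0.6], [-0.2, -0.0]]
('top', 'scene') [ 0.5464 -0.0458  0.0051] yawdeg 0.29
[[-0.4, -0.0], [-0.1, 0.1], [-0.1, 0.0], [-0.6, -0.1], [0.1, -0.6], [-0.2, -0.2], [-0.3, 0.2], [-0.0, 0.3], [-1.0, -1.2], [0.9, 0.1], [0.2, 0.5], [-0.9, 0.7], [-0.6, 0.2]]
tray in inst [-0.00289231 -0.18199442] dyaw 5.28997102461084
handle [ 0.54700145 -0.15579115  0.044     ] lidgrip [0.45060121 0.14527237 0.0915    ]
```

```bash
cat >> h.py <<'E'
from scipy.spatial.transform import Rotation as Ro
def Rdown(yawy,tilt=0):
    # tool y at world angle yawy(deg), z down; tilt about tool y (deg)
    a=np.radians(yawy); y=np.array([np.cos(a),np.sin(a),0]); z=np.array([0,0,-1.]); x=np.cross(y,z)
    return Ro.from_matrix(np.stack([x,y,z],1))*Ro.from_rotvec([0,tilt,0],degrees=True)
def go(p1,R1,p0=None,R0=None):
    s=manip.sense(); p0=s['tcp_pos'] if p0 is None else np.array(p0); R0=Ro.from_quat(s['tool_rot']) if R0 is None else R0
    d=R0.inv().apply(np.array(p1)-p0); w=(R0.inv()*R1).as_rotvec(degrees=True)
    print('shift in start axes mm',np.round(d*1000,1),'turn deg',np.round(w,2)); return d,w
I0=np.array([.5652,.1353,np.radians(-5.0)])
def inst(m):
    c,n=np.cos(I0[2]),np.sin(I0[2]); return np.array([I0[0]+c*m[0]-n*m[1],I0[1]+n*m[0]+c*m[1],m[2]])
def ininst(q):
    d=np.array(q)[:2]-I0[:2]; c,n=np.cos(I0[2]),np.sin(I0[2]); return np.array([c*d[0]+n*d[1],-n*d[0]+c*d[1]])
E
python3 - <<'E'
from h import *
p=manip.snapshot('top')
print('bottle',atz(p,[180,282],0),'beaker',atz(p,[338,298],0))
go([.547,-.1558,.20],Rdown(0.2))
E
```

```text
bottle [0.43283367 0.36674844 0.        ] beaker [ 0.39150171 -0.08672081  0.        ]
shift in start axes mm [-567.3 -583.3   56.3] turn deg [ 0.  -0.  69.7]
```

play_rows([
  [[-0.04,-0.041,0,0,0,0],[-0.04,-0.041,0,0,0,0],[-0.04,-0.041,0,0,0,0],[-0.04,-0.041,0,0,0,0],[-0.04,-0.041,0,0,0,0],[-0.04,-0.041,0,0,0,0],[-0.04,-0.041,0,0,0,0],[-0.04,-0.041,0,0,0,0],[-0.04,-0.041,0,0,0,0],[-0.04,-0.041,0,0,0,0]],
], fingers=0.6)

```text
t: 3.3
tcp_pos: [0.4503, 0.0626, 0.2567]
tool_rot: [0.175, 0.985, 0.0, 0.001]
force: [0.4, 0.3, 0.5]
finger_gap: 0.6
```

play_rows([
  [[-0.055,-0.057,0.0,0,0,0],[-0.056,-0.058,0,0,0,0],[-0.056,-0.058,0,0,0,0],[0,0,0,0,0,10],[0,0,0,0,0,10],[0,0,0,0,0,10],[0,0,0,0,0,10],[0,0,0,0,0,10],[0,0,0,0,0,10],[0,0,0,0,0,9.7]],
])

```text
t: 4.55
tcp_pos: [0.5255, -0.107, 0.2564]
tool_rot: [0.708, 0.706, 0.0, 0.0]
force: [-1.1, -0.8, -0.2]
finger_gap: 0.601
```

Run:
```python
from h import *
s=manip.sense();print(s['t'],s['tcp_pos'],s['finger_gap'],s['force'],s['q'])
go([.547,-.1558,.10],Rdown(0.2))
p=manip.snapshot('wrist');save(p,'w1.png')
for l in('tray_grip','tray_mid'):
  for d in manip.pinpoint(l,p): print(l,d['point'],d['score'],atz(p,d['point'],.044 if l=='tray_grip' else .016))
print('expected grip px',proj(p,[.547,-.1558,.044]))
```

```text
4.55 [ 0.52546496 -0.10702632  0.25640713] 0.6005633906666036 [-1.07666211 -0.7975556  -0.21997095] [-4.09433738e-01  4.08210273e-01  1.65519359e+00  8.79223025e-06
  1.07798437e+00 -4.07301175e-01]
shift in start axes mm [-48.7  21.6 156.4] turn deg [ 0.01  0.   -0.32]
tray_grip [341.5, 256.0] 0.74 [ 0.5496867  -0.15371881  0.044     ]
tray_grip [192.3, 322.6] 0.74 [ 0.39856043 -0.22680614  0.044     ]
tray_mid [140.1, 364.8] 0.74 [ 0.31775769 -0.30218342  0.016     ]
tray_mid [337.4, 138.0] 0.27 [ 0.5456571  -0.04623327  0.016     ]
expected grip px [338.63711788 258.04541836]
```

View pics/w1.png

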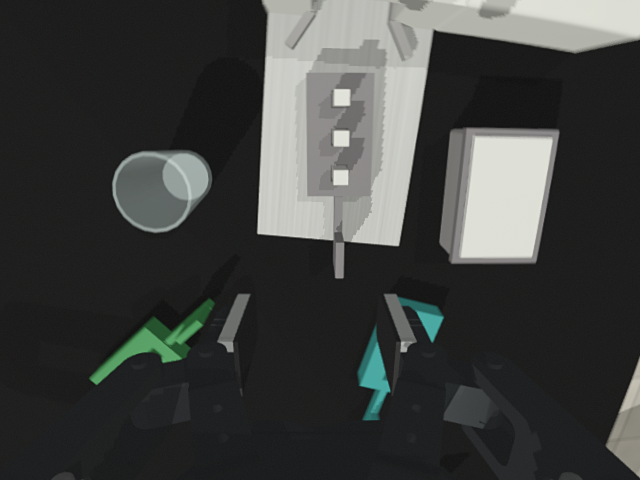

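Handle top spans wrist pixels (339,236)–(339,277), matching the fit within 2 mm. Going over it and down.

play_rows([
  [[-0.024,0.011,0.02,0,0,-0.2],[-0.024,0.011,0.03,0,0,0],[0,0,0.04,0,0,0],[0,0,0.04,0,0,0],[0,0,0.02,0,0,0],[0,0,0,0,0,0]],
])

```text
t: 5.45
tcp_pos: [0.5467, -0.1545, 0.1047]
tool_rot: [0.704, 0.71, -0.001, -0.002]
force: [0.1, 0.1, 1.4]
finger_gap: 0.601
```

Run:
```python
from h import *
s=manip.sense();print(s['t'],s['tcp_pos'],s['finger_gap'],s['force'])
go([.548,-.1558,.052],Rdown(0.2))
p=manip.snapshot('wrist');save(p,'w2.png')
```

```text
5.45 [ 0.54666714 -0.15446853  0.1046879 ] 0.601080590186171 [0.08861824 0.10888206 1.3767446 ]
shift in start axes mm [-1.4  1.5 52.7] turn deg [-0.2  -0.1   0.31]
```

View pics/w2.png

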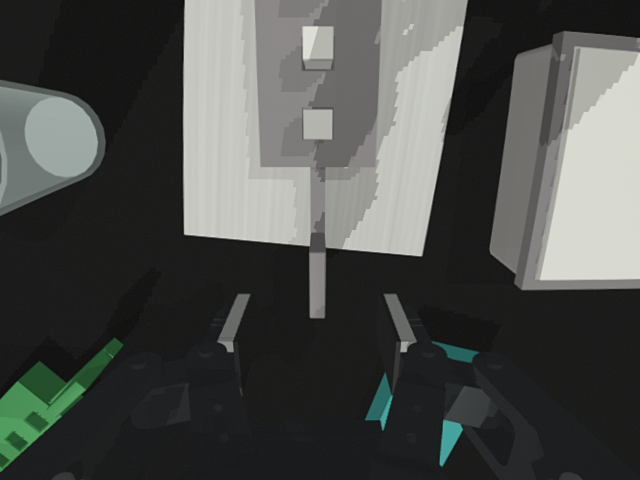

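Handle (317,240–318) is centred between the jaws (240/395). Descend and close.

play_rows([
  [[-0.001,0,0.02,0,0,0],[0,0,0.02,0,0,0],[0,0,0.012,0,0,0],[0,0,0,0,0,0],[0,0,0,0,0,0]],
])

```text
t: 6.12
tcp_pos: [0.5483, -0.1561, 0.0552]
tool_rot: [0.705, 0.71, 0.0, 0.001]
force: [0.2, 0.7, -0.4]
finger_gap: 0.601
```

play_rows([
  [[0,0,0,0,0,0],[0,0,0,0,0,0],[0,0,0,0,0,0],[0,0,0,0,0,0],[0,0,0,0,0,0],[0,0,0,0,0,0],[0,0,0,0,0,0],[0,0,0,0,0,0]],
], fingers=0.0, squeeze=40)

```text
t: 7.12
tcp_pos: [0.5476, -0.156, 0.0546]
tool_rot: [0.705, 0.71, -0.0, 0.0]
force: [-2.8, -0.7, 5.7]
finger_gap: 0.091
```

Run:
```python
from h import *
s=manip.sense();print(s['t'],s['tcp_pos'],s['finger_gap'],s['force'],Ro.from_quat(s['tool_rot']).as_matrix()[:,1])
p=manip.snapshot('wrist');save(p,'w3.png')
p=manip.snapshot('top')
c=p['img'][190:290,220:380]; c=cv2.resize(c,None,fx=5,fy=5,interpolation=cv2.INTER_CUBIC)
cv2.imwrite('pics/c3.png',cv2.cvtColor(c,cv2.COLOR_RGB2BGR))
```

```text
7.125 [ 0.54763802 -0.15601163  0.05464971] 0.09091113879232643 [-2.82903797 -0.73597903  5.69872963] [ 9.99974361e-01  7.16079979e-03 -8.98126763e-06]
```

View pics/w3.png

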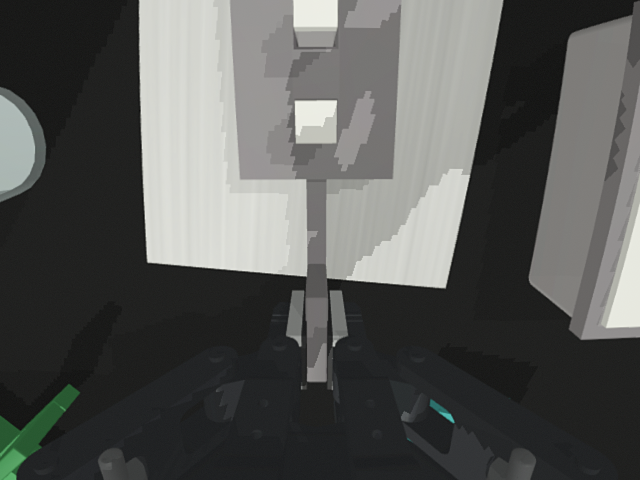

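Run:
```python
from h import *
s=manip.sense();print(s['tcp_pos'],ininst(s['tcp_pos']))
a=inst([0,-.290,0]);a[2]=s['tcp_pos'][2]; go(a,Rdown(-5))
b=inst([0,-.1345,0]);print(a,b)
```

```text
[ 0.5476227  -0.15600045  0.05463052] [ 0.0078781  -0.29172392]
shift in start axes mm [ 2.5 -7.7 -0. ] turn deg [-0.    0.01  5.41]
[ 0.53992483 -0.15359646  0.05463052] [0.55347755 0.00131181 0.        ]
```

View pics/c3.png

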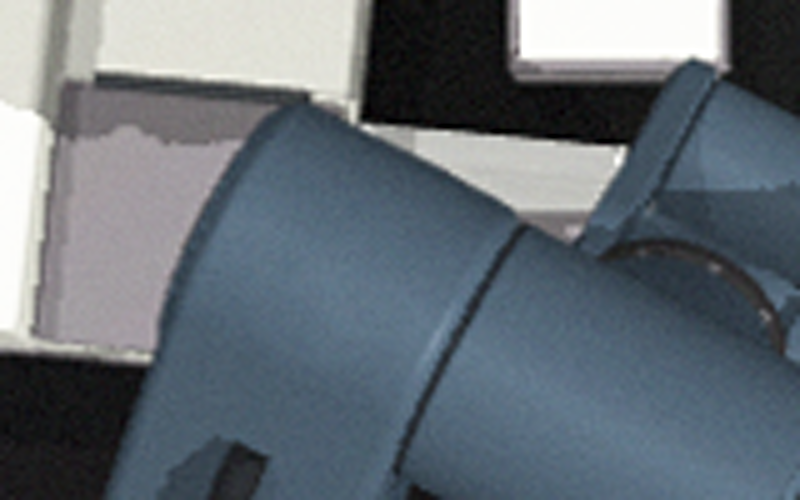

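play_rows([
  [[0.0005,-0.002,0,0,0,1.35],[0.0006,-0.002,0,0,0,1.35],[0.0007,-0.002,0,0,0,1.35],[0.0007,-0.002,0,0,0,1.35],[0,0,0,0,0,0],[0,0,0,0,0,0]],
])

```text
t: 7.98
tcp_pos: [0.5404, -0.1543, 0.0548]
tool_rot: [0.737, 0.675, 0.0, 0.001]
force: [-0.9, -4.6, 5.3]
finger_gap: 0.082
```

Run:
```python
from h import *
s=manip.sense();print(s['t'],s['tcp_pos'],s['finger_gap'],s['force'],ininst(s['tcp_pos']),Ro.from_quat(s['tool_rot']).as_matrix()[:,1])
p=manip.snapshot('wrist');save(p,'w4.png')
p=manip.snapshot('scene')
c=p['img'][170:310,260:460]; c=cv2.resize(c,None,fx=4,fy=4,interpolation=cv2.INTER_CUBIC)
cv2.imwrite('pics/c4.png',cv2.cvtColor(c,cv2.COLOR_RGB2BGR))
```

```text
7.975 [ 0.54042601 -0.15429544  0.0547849 ] 0.08212098541247308 [-0.90251683 -4.55645632  5.32002339] [ 0.00056019 -0.29065264] [ 0.99614766 -0.08767039  0.00193351]
```

View pics/w4.png

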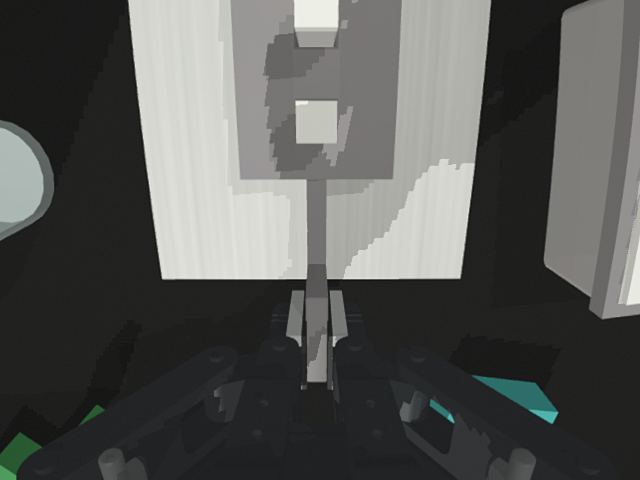

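View pics/c4.png

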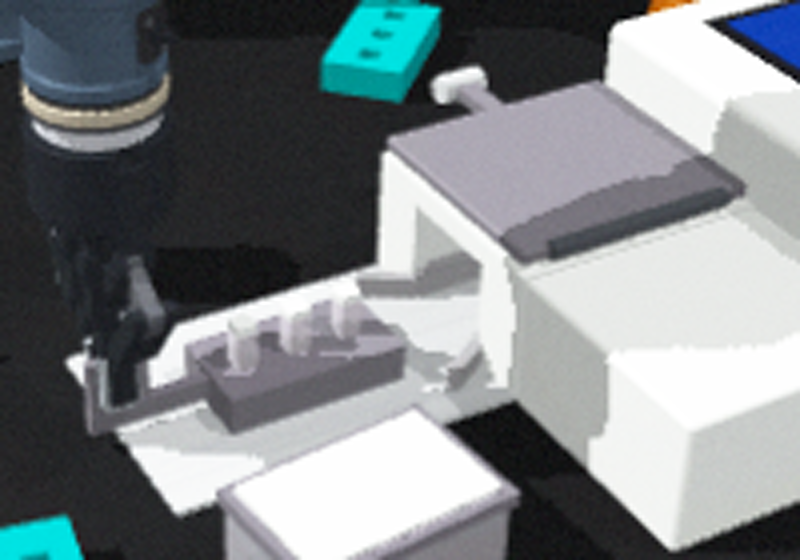

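Wrist view: the plate's end edge is level (row 279), so yaw is aligned. The plate midline (311.5) is 5 px left of the tray (316.5), so the tray sits about 2.5 mm too far +x. I'll correct that and begin sliding.

play_rows([
  [[0.001,-0.001,0,0,0,0],[0.004,-0.001,0,0,0,0],[0.006,-0.0005,0,0,0,0],[0.008,0,0,0,0,0],[0.008,0,0,0,0,0],[0.006,0,0,0,0,0],[0.003,0,0,0,0,0],[0,0,0,0,0,0]],
])

```text
t: 9.07
tcp_pos: [0.5414, -0.1178, 0.0548]
tool_rot: [0.737, 0.675, 0.0, 0.001]
force: [0.2, -2.5, 5.3]
finger_gap: 0.088
```

Run:
```python
from h import *
s=manip.sense();print(s['t'],s['tcp_pos'],s['finger_gap'],s['force'],ininst(s['tcp_pos']),Ro.from_quat(s['tool_rot']).as_matrix()[:,1])
p=manip.snapshot('wrist');save(p,'w5.png')
```

```text
9.075 [ 0.54139247 -0.11780683  0.05479066] 0.08797515269580938 [ 0.19163665 -2.51375886  5.27781559] [-0.00165722 -0.25421865] [ 0.99616734 -0.08743145  0.0025231 ]
```

View pics/w5.png

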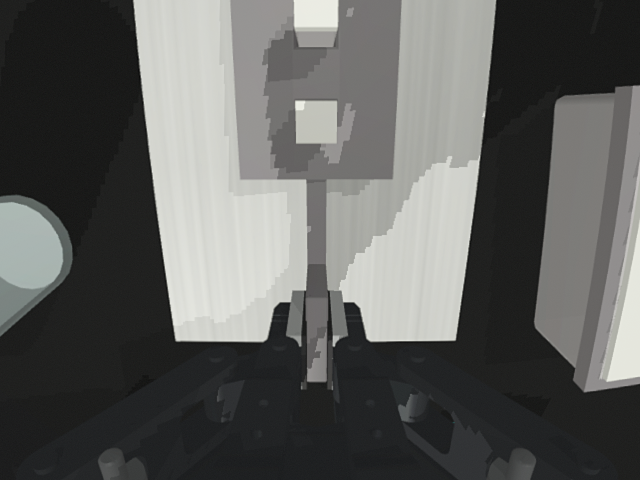

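Plate midline is now 316 against the tray's 316.5, so it is aligned. Slide on.

play_rows([
  [[0.003,0,0,0,0,0],[0.006,0,0,0,0,0],[0.01,0,0,0,0,0],[0.012,0,0,0,0,0],[0.012,0,0,0,0,0],[0.012,0,0,0,0,0],[0.012,0,0,0,0,0],[0.01,0,0,0,0,0],[0.006,0,0,0,0,0],[0.003,0,0,0,0,0]],
])

```text
t: 10.38
tcp_pos: [0.5487, -0.0322, 0.0548]
tool_rot: [0.737, 0.676, 0.0, 0.001]
force: [-0.8, -6.2, 6.1]
finger_gap: 0.088
```

Run:
```python
from h import *
s=manip.sense();print(s['t'],s['tcp_pos'],s['finger_gap'],s['force'],ininst(s['tcp_pos']),Ro.from_quat(s['tool_rot']).as_matrix()[:,1])
p=manip.snapshot('wrist');save(p,'w6.png')
```

```text
10.375 [ 0.54866223 -0.03220868  0.05479075] 0.0882159522503071 [-0.76313221 -6.18479196  6.07764609] [-0.0018755  -0.16831262] [ 0.99622632 -0.08677104  0.00197564]
```

View pics/w6.png

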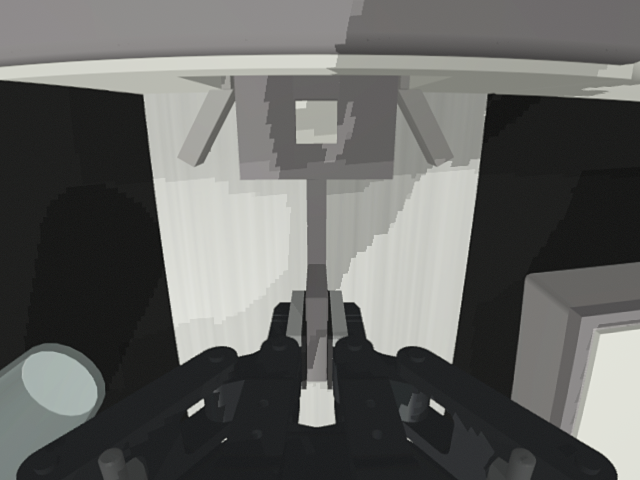

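The tray is entering centred: guides end at (190,160) and (440,160) around the block at 238–395. About 34 mm remain.

play_rows([
  [[0.003,0,0,0,0,0],[0.006,0,0,0,0,0],[0.007,0,0,0,0,0],[0.006,0,0,0,0,0],[0.004,0,0,0,0,0],[0.003,0,0,0,0,0],[0,0,0,0,0,0]],
])

```text
t: 11.3
tcp_pos: [0.5512, -0.0032, 0.0548]
tool_rot: [0.737, 0.676, 0.0, 0.001]
force: [-0.2, -3.9, 7.3]
finger_gap: 0.087
```

play_rows([
  [[0.001,0,0,0,0,0],[0.001,0,0,0,0,0],[0.001,0,0,0,0,0],[0.001,0,0,0,0,0]],
])

```text
t: 11.8
tcp_pos: [0.5514, 0.0003, 0.0548]
tool_rot: [0.737, 0.676, 0.0, 0.001]
force: [0.2, -7.0, 7.0]
finger_gap: 0.082
```

Run:
```python
from h import *
s=manip.sense();print(s['t'],s['tcp_pos'],s['finger_gap'],s['force'],ininst(s['tcp_pos']))
p=manip.snapshot('wrist');save(p,'w7.png')
```

```text
11.8 [5.51444332e-01 2.81884157e-04 5.47993916e-02] 0.08150904476477255 [ 0.1540534  -6.96854345  6.96825686] [-0.00193572 -0.13570322]
```

View pics/w7.png

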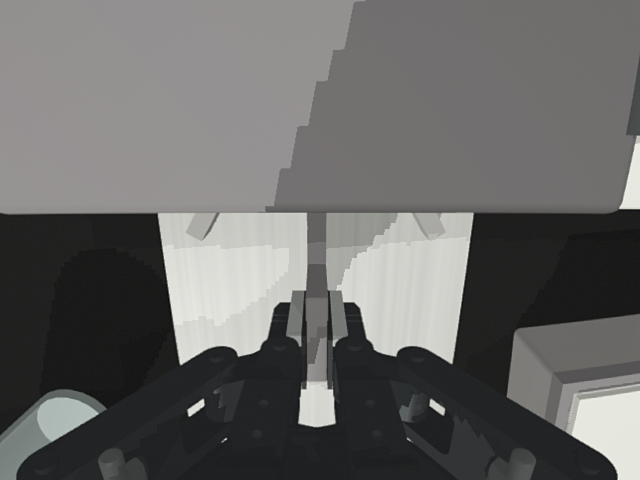

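play_rows([
  [[0.001,0,0,0,0,0],[0.001,0,0,0,0,0],[0,0,0,0,0,0]],
])

```text
t: 12.22
tcp_pos: [0.5516, 0.0022, 0.0548]
tool_rot: [0.737, 0.676, -0.0, 0.001]
force: [-0.4, -6.3, 6.2]
finger_gap: 0.087
```

play_rows([
  [[0.001,0,0,0,0,0],[0.001,0,0,0,0,0],[0,0,0,0,0,0]],
])

```text
t: 12.6
tcp_pos: [0.5516, 0.0023, 0.0548]
tool_rot: [0.737, 0.676, -0.001, 0.002]
force: [-1.7, -14.2, 7.1]
finger_gap: 0.082
```

Contact with the stop: TCP y stays at 0.0023 while commanded on, push 14 N, within 1 mm of the expected home. Release and rise.

play_rows([
  [[-0.001,0,0,0,0,0],[0,0,0,0,0,0],[0,0,0,0,0,0],[0,0,0,0,0,0],[0,0,-0.01,0,0,0],[0,0,-0.03,0,0,0],[0,0,-0.05,0,0,0],[0,0,-0.06,0,0,0],[0,0,-0.03,0,0,0],[0,0,0,0,0,0]],
], fingers=0.5)

```text
t: 13.85
tcp_pos: [0.5526, 0.0043, 0.2378]
tool_rot: [0.737, 0.676, 0.002, 0.003]
force: [-0.3, 0.1, 0.6]
finger_gap: 0.506
```

```bash
sed -i 's/^I0=.*/I0=np.array([.5635,.1355,np.radians(-5.0)])/' h.py
python3 - <<'E'
from h import *
s=manip.sense();print(s['t'],s['tcp_pos'],s['finger_gap'],s['force'])
p=manip.snapshot('wrist');save(p,'w8.png')
for d in manip.pinpoint('lid_grip',p)+manip.pinpoint('tray_grip',p): print(d)
g=inst([-.115,0,.0915]);print(g); go([g[0],g[1],.234],Rdown(85))
p=manip.snapshot('scene')
c=p['img'][170:310,260:460]; c=cv2.resize(c,None,fx=4,fy=4,interpolation=cv2.INTER_CUBIC)
cv2.imwrite('pics/c8.png',cv2.cvtColor(c,cv2.COLOR_RGB2BGR))
E
```

```text
13.85 [0.55263377 0.00434231 0.2378401 ] 0.506147800878053 [-0.32883902  0.10142798  0.6119683 ]
{'point': [141.0, 34.6], 'score': 0.65}
{'point': [315.3, 214.6], 'score': 0.95}
{'point': [195.0, 425.2], 'score': 0.79}
{'point': [421.5, 32.6], 'score': 0.16}
[0.44893761 0.14552291 0.0915    ]
shift in start axes mm [ 131.5 -113.    -0.3] turn deg [ -0.09  -0.11 -90.  ]
```

View pics/c8.png

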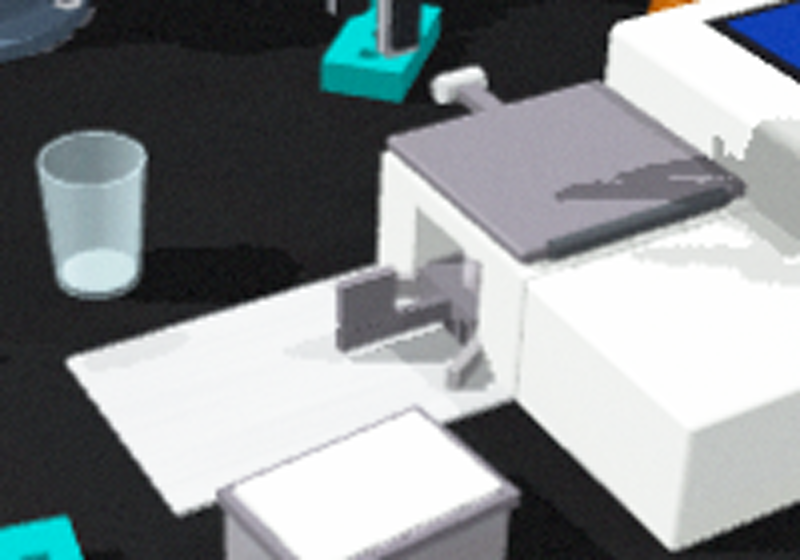

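View pics/w8.png

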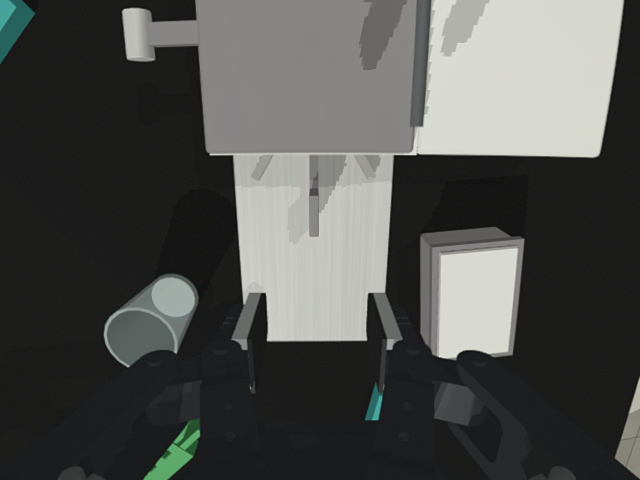

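Tray home: only the handle sticks out, and the block's rear is at the wall (wrist view handle (314,190–237)). Moving over the lid grip, barrel seen at (139,35).

play_rows([
  [[0.044,-0.038,0,0,0,-9],[0,0,0,0,0,9],[0.044,-0.037,0,0,0,0],[0.043,-0.038,0,0,0,0],[0,0,0,0,0,-10],[0,0,0,0,0,-10],[0,0,0,0,0,-10],[0,0,0,0,0,-10],[0,0,0,0,0,-10],[0,0,0,0,0,-10]],
], fingers=0.6)

```text
t: 15.3
tcp_pos: [0.4489, 0.1447, 0.2327]
tool_rot: [0.298, 0.955, -0.001, -0.002]
force: [-0.4, -0.4, -0.2]
finger_gap: 0.597
```

play_rows([
  [[0,0,0,0,0,-10],[0,0,0,0,0,-10],[0,0,0,0,0,-10],[0,0,0,0,0,0]],
])

```text
t: 15.8
tcp_pos: [0.4491, 0.1447, 0.233]
tool_rot: [0.045, 0.999, -0.0, -0.002]
force: [0.7, 0.7, 0.1]
finger_gap: 0.602
```

Run:
```python
from h import *
s=manip.sense();print(s['t'],s['tcp_pos'],s['finger_gap'],s['q'],Ro.from_quat(s['tool_rot']).as_matrix()[:,1])
p=manip.snapshot('wrist');save(p,'w9.png')
for d in manip.pinpoint('lid_grip',p): print(d,atz(p,d['point'],.0915))
g=inst([-.115,0,.0915]);print(g,proj(p,g)); go([g[0],g[1],.10],Rdown(85))
```

```text
15.8 [0.44909486 0.14470897 0.23296279] 0.6018008049063377 [ 7.42283129e-02  3.58870686e-01  1.83044034e+00  2.49532215e-05
  9.55599900e-01 -1.40715739e+00] [ 8.93050614e-02  9.96004184e-01 -5.20518734e-04]
{'point': [322.1, 229.4], 'score': 0.86} [0.44838931 0.14938692 0.0915    ]
[0.44893761 0.14552291 0.0915    ] [316.8786941  230.56526801]
shift in start axes mm [  0.3   0.8 133.4] turn deg [-0.02 -0.12 -0.16]
```

View pics/w9.png

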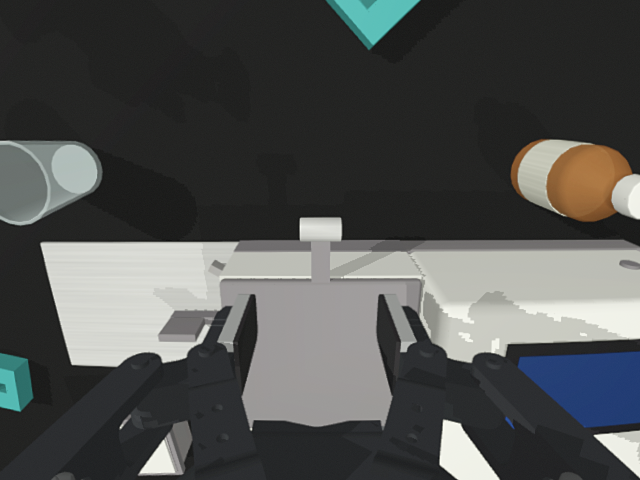

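Barrel at (321,229), cols 300–342; the jaw midline is 317, so a 3 mm shift in +y is needed. Descend.

play_rows([
  [[0.0005,0.003,0.03,0,0,0],[0,0,0.04,0,0,0],[0,0,0.03,0,0,0],[0,0,0,0,0,0]],
])

```text
t: 16.4
tcp_pos: [0.448, 0.1477, 0.1324]
tool_rot: [0.044, 0.999, -0.0, -0.003]
force: [0.1, -0.4, 0.1]
finger_gap: 0.599
```

Run:
```python
from h import *
s=manip.sense();print(s['t'],s['tcp_pos'],s['finger_gap'],s['force'])
p=manip.snapshot('wrist');save(p,'w10.png')
g=inst([-.115,0,.0915]); g[1]+=.0025; print(g,proj(p,g))
```

```text
16.4 [0.44797912 0.1476556  0.13240009] 0.5987573660304958 [ 0.13313077 -0.37371201  0.1422642 ]
[0.44893761 0.14802291 0.0915    ] [316.39793733 295.65356248]
```

View pics/w10.png

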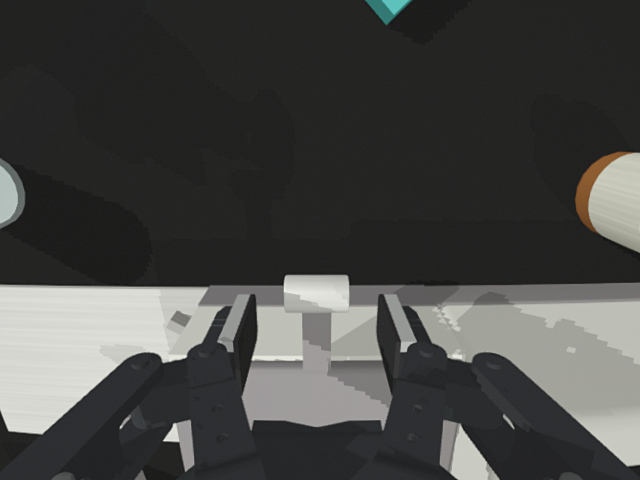

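Barrel (317,294) is centred. Final descent, then close.

play_rows([
  [[-0.0005,0,0.015,0,0,0],[0,0,0.013,0,0,0],[0,0,0.006,0,0,0],[0,0,0,0,0,0]],
])

```text
t: 16.95
tcp_pos: [0.4501, 0.1478, 0.1003]
tool_rot: [0.044, 0.999, -0.0, -0.0]
force: [-0.2, 0.1, 0.2]
finger_gap: 0.599
```

play_rows([
  [[0,0,0,0,0,0],[0,0,0,0,0,0],[0,0,0,0,0,0],[0,0,0,0,0,0],[0,0,0,0,0,0],[0,0,0,0,0,0]],
], fingers=0.0, squeeze=40)

```text
t: 17.7
tcp_pos: [0.4503, 0.1473, 0.1005]
tool_rot: [0.043, 0.999, -0.0, 0.0]
force: [-0.5, -5.5, 1.6]
finger_gap: 0.342
```

Run:
```python
from h import *
s=manip.sense();print(s['t'],s['tcp_pos'],s['finger_gap'],s['force'])
p=manip.snapshot('wrist');save(p,'w11.png')
# arc: barrel at theta, tool tilt k*theta about barrel
R0=Rdown(85); prev=None
s=manip.sense()
h=np.array([.07,0,.0865]); off=np.array([-.185,0,.005])
def pose(th,k):
    # lid front rises: rotation about inst +y by +th takes -x to +z
    b=h+Ro.from_rotvec([0,th,0]).apply(off)
    return b
b0=pose(0,0);
tg=s['tcp_pos']+np.array([0,0,-.006]) # grasp point world at start
Ri=Ro.from_rotvec([0,0,I0[2]])
for k in(.5,):
    P0=s['tcp_pos'];R=Ro.from_quat(s['tool_rot'])
    g0=R.inv().apply(inst(b0)-0+np.array([0,.0025,0])-P0) # barrel in tool
    print('barrel in tool',g0); g0=np.array([0,0,max(g0[2],0)])
    P=P0;Rp=R;N=12
    for i in range(1,N+1):
        th=np.radians(45)*i/N
        Rn=Ro.from_rotvec(Ri.apply([0,k*th,0]))*R
        bw=P0+R.apply(g0)+Ri.apply(pose(th,0)-b0)
        Pn=bw-Rn.apply(g0)
        print(np.round(Rp.inv().apply(Pn-P)*1000,1),np.round((Rp.inv()*Rn).as_rotvec(degrees=True),2),Pn.round(3)); P,Rp=Pn,Rn
```

```text
17.7 [0.45034471 0.14732881 0.10049535] 0.3419187834591009 [-0.52452995 -5.48321696  1.56989659]
barrel in tool [0.00144253 0.00056196 0.00898908]
[ -1.   -0.  -12.1] [-0.    1.87 -0.  ] [0.451 0.147 0.113]
[ -1.4  -0.  -12.1] [-0.    1.87 -0.  ] [0.453 0.147 0.125]
[ -1.8  -0.  -12. ] [-0.    1.87 -0.  ] [0.456 0.147 0.136]
[ -2.2  -0.  -12. ] [-0.    1.87 -0.  ] [0.459 0.147 0.148]
[ -2.6  -0.  -11.9] [-0.    1.87 -0.  ] [0.463 0.146 0.16 ]
[ -3.   -0.  -11.8] [-0.    1.87 -0.  ] [0.468 0.146 0.171]
[ -3.4  -0.  -11.7] [-0.    1.87 -0.  ] [0.474 0.145 0.182]
[ -3.7  -0.  -11.6] [-0.    1.87 -0.  ] [0.48  0.145 0.192]
[ -4.1  -0.  -11.5] [-0.    1.87 -0.  ] [0.487 0.144 0.202]
[ -4.5  -0.  -11.4] [-0.    1.87 -0.  ] [0.494 0.143 0.212]
[ -4.9  -0.  -11.2] [-0.    1.87 -0.  ] [0.502 0.143 0.221]
[ -5.2  -0.  -11.1] [-0.    1.87 -0.  ] [0.511 0.142 0.229]
```

View pics/w11.png

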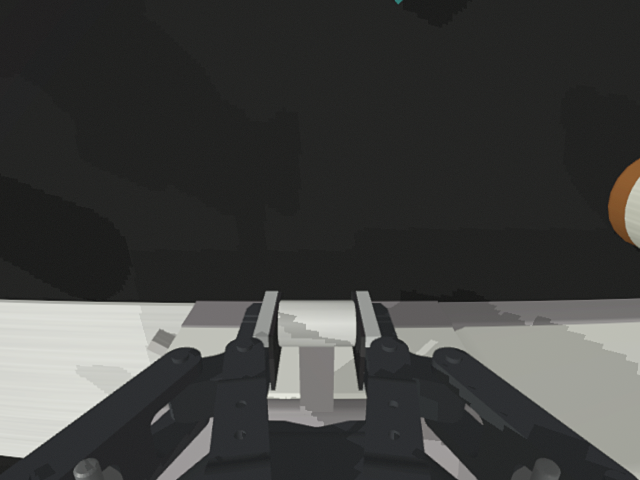

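Barrel is pinched (gap 0.342, about 29 mm). Lift along the hinge arc with half-tilt.

play_rows([
  [[-0.0005,0,-0.006,0,0.95,0],[-0.0005,0,-0.006,0,0.95,0],[-0.0014,0,-0.012,0,1.9,0],[-0.0018,0,-0.012,0,1.9,0],[-0.0022,0,-0.012,0,1.9,0],[-0.0026,0,-0.012,0,1.9,0],[-0.003,0,-0.012,0,1.9,0],[-0.0016,0,-0.006,0,0.9,0],[0,0,0,0,0,0]],
])

```text
t: 18.88
tcp_pos: [0.4709, 0.1455, 0.1758]
tool_rot: [0.043, 0.993, 0.004, -0.107]
force: [1.7, -5.3, -6.1]
finger_gap: 0.341
```

```bash
cat > lid.py <<'E'
from h import *
s=manip.sense();R=Ro.from_quat(s['tool_rot']);g=s['tcp_pos']+R.apply([0,0,.009])
q=ininst(g);dz=g[2]-.0865;dx=.07-q[0]
print(s['t'],s['tcp_pos'],s['finger_gap'],s['force'],'r',np.hypot(dx,dz),'lid deg',np.degrees(np.arctan2(dz,dx)-np.arctan2(.005,.185)))
E
python3 lid.py
python3 - <<'E'
from h import *
p=manip.snapshot('scene')
c=p['img'][130:280,260:460]; c=cv2.resize(c,None,fx=4,fy=4,interpolation=cv2.INTER_CUBIC)
cv2.imwrite('pics/c12.png',cv2.cvtColor(c,cv2.COLOR_RGB2BGR))
E
```

```text
18.875 [0.47092713 0.14551167 0.17580556] 0.3408732900537442 [ 1.73957817 -5.26740953 -6.08327447] r 0.18360187166544073 lid deg 24.460796524516528
```

View pics/c12.png

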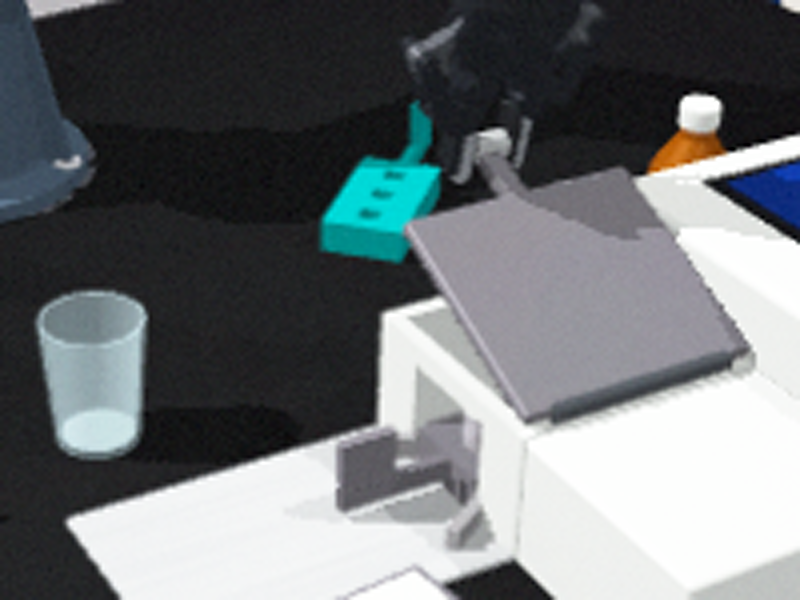

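The lid is rising in the grip (barrel at (490,140) in the crop), about 24.5°. Continue.

play_rows([
  [[-0.0016,0,-0.006,0,0.95,0],[-0.0036,0,-0.0117,0,1.9,0],[-0.0039,0,-0.0116,0,1.9,0],[-0.0043,0,-0.0115,0,1.9,0],[-0.0047,0,-0.0113,0,1.9,0],[-0.0025,0,-0.0056,0,0.95,0],[-0.0025,0,-0.0056,0,0.9,0],[0,0,0,0,0,0],[0,0,0,0,0,0]],
])

```text
t: 20.05
tcp_pos: [0.511, 0.142, 0.2285]
tool_rot: [0.043, 0.98, 0.008, -0.196]
force: [3.2, -4.5, -9.0]
finger_gap: 0.339
```

```bash
python3 lid.py
python3 - <<'E'
from h import *
p=manip.snapshot('scene')
c=p['img'][130:280,260:460]; c=cv2.resize(c,None,fx=4,fy=4,interpolation=cv2.INTER_CUBIC)
cv2.imwrite('pics/c13.png',cv2.cvtColor(c,cv2.COLOR_RGB2BGR))
h=np.array([.07,0,.0865])
for th in (39,42,45,48,51):
    o=[]
    for m in([-.145,-.078,.0105],[-.145,.078,.0105]):
        w=inst(h+Ro.from_rotvec([0,np.radians(th),0]).apply(m)); o.append((proj(p,w)-[260,130]+.375)*4)
    print(th,np.round(o).tolist())
print('back -y corner',(proj(p,inst([.07,-.078,.097]))-[260,130]+.375)*4)
E
```

```text
20.05 [0.5110428  0.14203194 0.22852899] 0.33868815344929926 [ 3.16233852 -4.53117622 -8.95572925] r 0.18392854423567961 lid deg 45.08947511935128
39 [[425.0, 188.0], [652.0, 131.0]]
42 [[431.0, 183.0], [658.0, 126.0]]
45 [[437.0, 178.0], [665.0, 122.0]]
48 [[443.0, 175.0], [672.0, 118.0]]
51 [[449.0, 172.0], [680.0, 115.0]]
back -y corner [521.91220509 414.70112266]
```

View pics/c13.png

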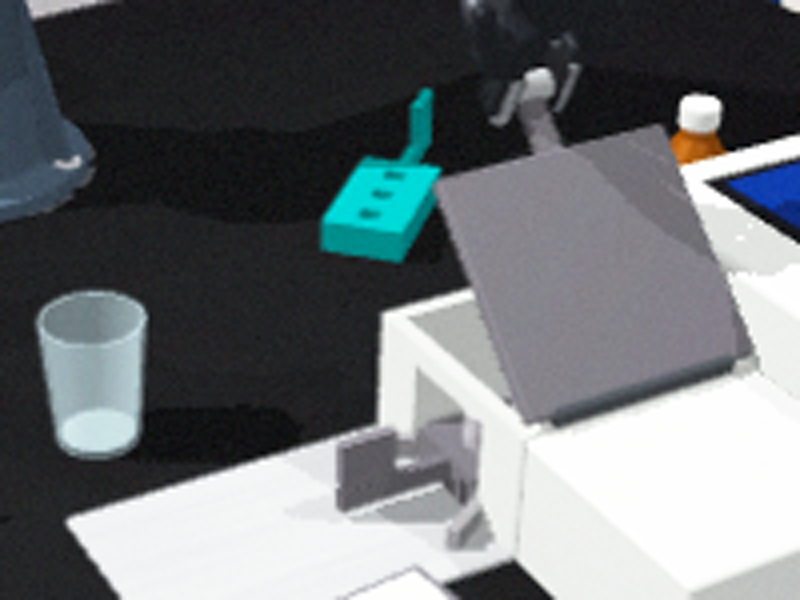

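Lid corners at crop (437,183)/(663,127) match the 45° prediction (437,178)/(665,122). Hold, then a last check of the tray.

play_rows([
  [[0,0,0,0,0,0],[0,0,0,0,0,0],[0,0,0,0,0,0],[0,0,0,0,0,0],[0,0,0,0,0,0],[0,0,0,0,0,0]],
])

```text
t: 20.85
tcp_pos: [0.5111, 0.142, 0.2285]
tool_rot: [0.043, 0.98, 0.008, -0.196]
force: [2.7, -5.6, -9.2]
finger_gap: 0.344
```

```bash
python3 lid.py
python3 - <<'E'
from h import *
p=manip.snapshot('scene')
print('handle top ends home, crop px',[np.round((proj(p,inst([0,-.0245+d,.058]))-[260,130]+.375)*4) for d in(-.128,-.092)])
p=manip.snapshot('top');c=p['img'][190:290,220:380]; c=cv2.resize(c,None,fx=5,fy=5,interpolation=cv2.INTER_CUBIC)
cv2.imwrite('pics/c14.png',cv2.cvtColor(c,cv2.COLOR_RGB2BGR))
print('top crop',[np.round((proj(p,inst([0,-.0245+d,.058]))-[220,190]+.4)*5) for d in(-.128,-.092)])
print([np.round((proj(p,inst([0,-.0245+d,.055]))-[220,190]+.4)*5) for d in(-.033,0,.033)])
E
```

```text
20.85 [0.51105608 0.14202863 0.22852158] 0.3435112930195715 [ 2.71343256 -5.6346733  -9.21207561] r 0.1839123955593116 lid deg 45.09115594134212
handle top ends home, crop px [array([336., 446.]), array([391., 429.])]
top crop [array([469., 251.]), array([404., 245.])]
[array([299., 236.]), array([240., 230.]), array([181., 225.])]
```

View pics/c14.png

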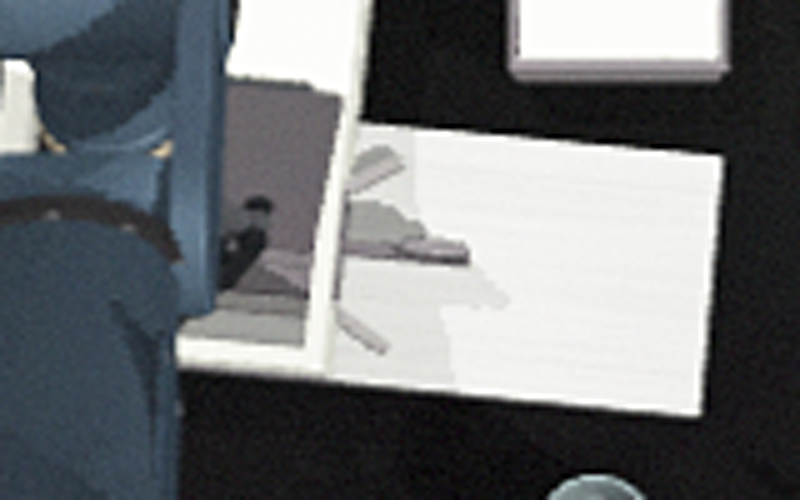

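The handle end in the top view is at crop (469,250), against (469,251) predicted for home. The scene view agrees to 1 px. Handing in.

```bash
python3 -c "
from station import manip
print(manip.sign_off())"
```

```text
the job is handed in; nothing more can be done
None
```

I slid the grey tray along the loading plate into the bay until it met the stop. I then pinched the lid's barrel grip, lifted the lid to 45°, and handed in at about 21 s of the 53 s while still holding it. The sign-off reports no verdict.

- **Tray:** the push rose to about 14 N and the arm stopped advancing within 1 mm of the expected home position. In the last top view the handle end was within 1 crop pixel of where it should be when home, and the scene view agreed to about 1 pixel.
- **Lid:** the angle worked out from the arm's pose was 45.1° in two readings 0.8 s apart. The lid corners in the scene picture fit about 45°, apart from a small offset that was already there with the lid shut. The fingers still held the barrel (gap 0.34, about 29 mm), with about 9 N downward on the tool.
- **Cuvettes:** they stood upright in the last wrist views before they passed under the lid. I did not see them clearly afterwards because the arm blocked the top view.
- **Bystanders:** I moved clear of the bottle, beaker and tip box, and nothing in the pictures suggests they shifted. I did not measure their positions at the end.
- **Disagreement found on the way:** the first fit put the instrument about 2 mm off in x. The wrist view showed this, and I corrected it before the tray entered the bay.

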